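# Set out the carving board

## Robot

A 6-joint arm with a two-finger parallel gripper is mounted at the origin on the work surface. World frame = base frame: x ahead of the robot, y to its left, z up, the work surface at z = 0. Lengths are in m, angles in rad, forces in N, time in s.
With the tool pointing down it reaches from about 0.35 to 0.775 m from the base axis. Payload 5.5 kg.
Tool frame: the origin (TCP) lies at the very end of the fingers, on their centre line; the grasp point (between the pads) lies 19 mm behind it; z points along the fingers, y is the line along which they close (so a half turn about z gives the same grasp; the last joint's range is limited). The gripper opens to 85 mm and grips with 20 to 120 N. Pads are 22 mm wide; open, the fingers measure 114 mm over their backs; the gripper's body (76 mm by 85 mm) begins 54 mm behind the grasp point. The pads swing forward as they close: fully open they stand 13 mm farther back than shut.
Start: joints at [-1.343, 0.313, 0.046, 1.304, 0, 1.431], TCP at [0.207, -0.537, 0.231] pointing down, gripper open.
Joint ranges: [-2.76, 2.76], [-0.86, 1.69], [-1.03, 1.26], [-2.2, 2.34], [-1.47, 1.5], [-3.14, 3.14]. Speed limits (rad/s): [2.57, 2.57, 3.14, 3.14, 3.14, 3.14].

## Interface

Orientations are given as a unit quaternion [w, x, y, z].
In Python, from workcell import get_state, read_camera, calibration, hand_in gives the robot as it stands.
- The arm moves only by the tool drive_tool, never from a script. Its argument "deltas" is a list that holds one entry, the list of rows, each a list of 7 numbers: the closure in counts, from 0 (fully open) to 255 (shut), then the shift along the tool's x, y, z in m, then the turn, a rotation vector about the tool's x, y, z in degrees. A call has 1 to 12 rows; each row is the pose to reach, as a shift and turn from the pose commanded when the call began, along the tool's axes at that moment; what a row does not reach only later rows make up. A row lasts 1/8 s, in which the tool goes at most 62.5 mm and 10.7 degrees, less where a joint would pass 70% of its speed; a pose out of reach is approached as far as the arm can. A call with a gripper value outside its range is refused whole. The fingers move at their own pace and stop on an object; "newtons" is the grip in N (left out, the last holds). Time passes only in rows, so rows that repeat a pose let the fingers close. It gives the time, the measured TCP pose, the force, the opening and the grip force at its end, in the units of the state.
- get_state(): the state, without advancing time (a new reading comes with each control period).
- read_camera(name): name is "side" or "top" or "wrist"; returns (picture, depth): 420x560x3 uint8, red, green, blue; 420x560 float32, m along the optical axis (not along the pixel's ray), 0 where there is no reading.
- calibration(name): a dict with "mtx" (3x3 intrinsics, pixels), "world_from_camera" (4x4, takes a point from camera to world coordinates). Camera axes: x right, y up, looking along -z (the intrinsics and any distortion apply to the point x, -y, -z); pixel columns grow to the right and rows downward; lengths in m; the calibration is good to about 2 mm. A picture is of the moment at which its call begins: read the wrist's pose just before it. calibration takes no time and is no camera call; for the wrist camera it gives the pose at the moment of the call.
- hand_in(): hands the job in; it is judged then, once.
The state is a dict: "clock": time; "joint_pos": joint angles; "qvel": joint speeds; "tau": joint torques, N m; "tcp_pos": TCP position; "orientation": TCP orientation; "wrist_force": force on the tool from outside, world axes, zero at the start; "ft_torque": the same for the moment, N m; "finger_gap": finger opening in m; "grip_force": force on a finger pad.
Only numpy, scipy, OpenCV 4.12 (cv2) and the standard library are available. Lean on these libraries where they do the work, as an engineer would, in place of code of your own. Each camera call takes 0.05 s, during which the arm holds its last target. There are 200 camera calls.

## Task

Get the carving board ready for the next mason: put the stepped moulding stone flat in the middle of the drawn rectangle, steps up and square to the lines (either way round), and stand the mallet upright on its head in the middle of the drawn circle. Set both down gently rather than dropping them, and leave the plain stone, the round-topped stone and the chisel where they lie.

Things in the scene. Friction and masses are not known exactly. Their poses are not given: they have to be found in the camera images.
- moulding: Stepped moulding stone, loose, about 0.5 kg, on the bench at the robot's right, in a row with two other stones in any order: 110 mm long (x), 50 wide (y), 56 high. Its lowest 32 mm is a full-width block with upright sides, to grip across; above, two steps flush with its +y side: 36 mm wide up to 44 mm height, 22 wide up to 56. Origin: centre of its underside; z up.
- mallet: Mason's round mallet, loose, about 0.6 kg, standing upright on its metal head on the bench, at the robot's right, beyond the stones. Head 72 mm across at the foot, tapering to 54, 60 mm high; above it the round wooden handle, 28 mm across, from 60 to 155 mm height. Origin: centre of the head's underside; z up along the handle.
- rect_mark: Rectangle in thin dark lines, 130 mm long (x) by 70 wide (y), on top of the carving board: a fixed plywood slab, 240 x 360 x 18 mm, on the bench at the robot's left, somewhat askew. The rectangle lies on its left or right half. Origin: centre of the rectangle, on the board's top, 18 mm above the bench.
- ring_mark: Circle drawn in thin dark lines, 90 mm across, on the other half of the same carving board's top, its centre about 180 mm from the rectangle's. Origin: centre of the circle, on the board's top face, 18 mm above the bench.
- plain_stone: Bystander: plain rectangular stone, loose, 110 (x) x 50 (y) x 56 mm high, no steps. Origin: centre of its underside. Must stay.
- round_stone: Bystander: stone with a half-round top, loose, 110 (x) x 50 (y) x 56 mm high. Origin: centre of its underside. Must stay.
- chisel: Bystander: chisel with wooden handle, loose, about 195 mm long (along its x, blade to +x), up to 22 mm high, lying on the bench beyond the stones, at the far right. Origin: near its middle, on the bench. Must stay.
Things that resemble listed ones, but are neither listed nor needed, are in the scene too. Leave any pink look-alike of the moulding alone. Leave any pink look-alike of the mallet alone.

How it is judged:
At the end, for the whole second after the job is handed in: The moulding stone lies at rest on the board, steps up, its centre within 15 mm of the rectangle's centre and its length within 0.2 rad (11 degrees) of the rectangle's, either way round; the mallet stands upright on its head at rest on the board, its centre within 15 mm of the circle's centre (horizontal distance between moulding and rect_mark below 0.015 m and z of moulding in the frame of rect_mark between -0.005 and 0.006 m and angle between each of moulding, mallet's own z axis and vertical below 0.12 rad and linear speed of each of moulding, mallet below 0.02 m/s and angular speed of each of moulding, mallet below 0.1 rad/s and angle between the x axis of moulding and the x axis of rect_mark, either way round below 0.2 rad and horizontal distance between mallet and ring_mark below 0.015 m and z of mallet in the frame of ring_mark between -0.005 and 0.006 m); the robot touches nothing.
It fails at once if the plain stone was moved by more than 25 mm (distance of plain_stone from where it was at the start of the episode above 0.025 m).
It fails at once if the round-topped stone was moved by more than 25 mm (distance of round_stone from where it was at the start of the episode above 0.025 m).
It fails at once if the chisel was moved by more than 25 mm (distance of chisel from where it was at the start of the episode above 0.025 m).
It fails at once if the moulding stone was dropped (moving faster than 0.6 m/s out of the fingers, a fall of about 18 mm) (contact force between moulding and the fingers below 0.1 N and linear speed of moulding above 0.6 m/s).
It fails at once if the mallet was dropped (moving faster than 0.6 m/s out of the fingers, a fall of about 18 mm) (contact force between mallet and the fingers below 0.1 N and linear speed of mallet above 0.6 m/s).
It also fails if it takes over 64 s, if anything falls off the work surface, if the arm or the gripper's body presses on something with over 40 N, if the wrist force passes 120 N, or if a joint passes its speed limit or range.

## Working session

There is one attempt and no reset: what is moved stays moved. The work goes in short steps, Python scripts to look and compute and a tool call to move; the robot and the scene stay as the last step left them, time stands still between calls to the robot, and variables do not carry over. Pictures are saved under pics/ and viewed, at most 10 in all, crops included, and the job is handed in when it is done.

Besides the shell and the picture viewer there is one more tool, called after ">>>" as name(argument=value, ...) on one line, values as JSON. drive_tool: Moves the arm, as the interface text tells. Its arguments: {"type":"object","properties":{"deltas":{"type":"array","items":{"type":"array","items":{"type":"array","items":{"type":"number"}}}},"newtons":{"type":"number"}},"required":["deltas"]}

```bash
mkdir -p pics; cat > h.py <<'E'
import numpy as np, cv2
from workcell import get_state, read_camera, calibration
def cloud(name):
    c=calibration(name); p,d=read_camera(name); K=c["mtx"]; T=np.array(c["world_from_camera"])
    v,u=np.mgrid[:420,:560]
    dist=c.get("dist",None)
    uv=np.stack([u.ravel(),v.ravel()],1).astype(float)
    n=cv2.undistortPoints(uv[:,None],np.array(K),np.array(dist) if dist is not None else None)[:,0]
    z=d.ravel(); P=np.stack([n[:,0]*z,-n[:,1]*z,-z],1)@T[:3,:3].T+T[:3,3]
    return p,d,P.reshape(420,560,3)
E
python3 - <<'E'
from h import *
print(get_state())
for n in("top","side"):
    c=calibration(n); print(c)
    p,d,P=cloud(n); np.savez(n,p=p,d=d,P=P)
    cv2.imwrite(f"pics/{n}0.png",p[:,:,::-1])
E
```

```text
{'clock': 0.0, 'joint_pos': array([-1.34261172e+00,  3.14009031e-01,  4.49722393e-02,  1.30361970e+00,
       -1.27438491e-06,  1.43117996e+00]), 'qvel': array([ 5.03222484e-04, -4.78368499e-04, -2.48312212e-04,  2.98771267e-05,
       -1.46905391e-03, -7.13564306e-04]), 'tau': array([ 1.41659348e-03, -4.80630362e+01,  2.98530793e+01,  1.95433362e-02,
        8.64351978e-05,  4.85338106e-06]), 'tcp_pos': array([ 0.2066119 , -0.53603669,  0.23040122]), 'orientation': array([-9.29140885e-04,  9.83137482e-01,  1.82865596e-01, -4.18109226e-05]), 'wrist_force': array([-0.7326603 ,  0.50781739, -0.30483092]), 'ft_torque': array([-0.01309564,  0.03194309, -0.02746202]), 'grip_force': 0.0, 'finger_gap': 0.08484493437414732}
{'mtx': array([[396.49687171,   0.        , 283.26153845],
       [  0.        , 396.49687171, 206.64993591],
       [  0.        ,   0.        ,   1.        ]]), 'world_from_camera': array([[ 0.01715408,  0.98166654, -0.18983291,  0.41491055],
       [-0.99985066,  0.01724049, -0.00119636, -0.09507697],
       [ 0.00209838,  0.18982508,  0.98181568,  0.98671958],
       [ 0.        ,  0.        ,  0.        ,  1.        ]])}
{'mtx': array([[501.83914063,   0.        , 276.16630758],
       [  0.        , 501.83914063, 209.65617748],
       [  0.        ,   0.        ,   1.        ]]), 'world_from_camera': array([[-0.99339311,  0.07971684, -0.08255519,  0.47070718],
       [-0.11457303, -0.73008929,  0.67367844,  0.71966895],
       [-0.00656914,  0.67868612,  0.73439907,  0.92239249],
       [ 0.        ,  0.        ,  0.        ,  1.        ]])}
```

View pics/top0.png

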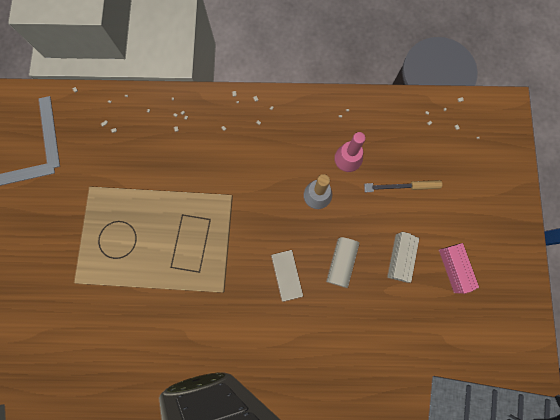

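View pics/side0.png

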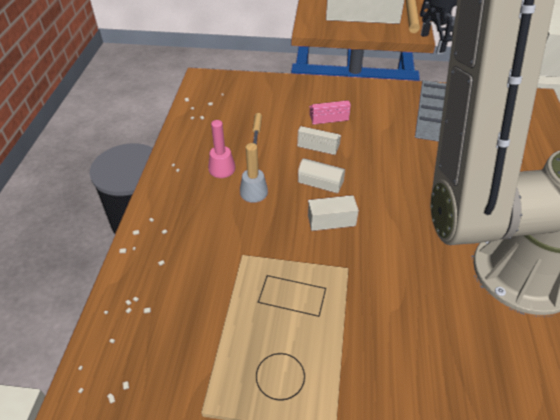

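The top view shows a row of four stones: (287,275) plain, (343,262) rounded, (404,257) ridged grey and (459,268) ridged pink. The grey mallet is at (318,193), the pink mallet at (349,155) and the chisel at (405,186). On the board, the circle is at (117,240) and the rectangle at (190,243). The grey ridged stone at (404,257) and the grey and wooden mallet fit the descriptions, and the pink ones are look-alikes. I'll measure these and confirm them in a crop.

```bash
python3 - <<'E'
from h import *
D=np.load("top.npz");p,P=D["p"],D["P"]
S=np.load("side.npz");ps,Ps=S["p"],S["P"]
a=cv2.resize(p[140:310,270:490],None,fx=3,fy=3,interpolation=cv2.INTER_CUBIC)[:,:,::-1]
b=cv2.resize(ps[90:240,200:370],None,fx=3,fy=3,interpolation=cv2.INTER_CUBIC)[:,:,::-1]
cv2.imwrite("pics/crop_top.png",a);cv2.imwrite("pics/crop_side.png",b)
def rect(pts):
    r=cv2.minAreaRect((pts[:,:2]*1000).astype(np.float32)); return [np.round(x,1) for x in r]
for nm,Q in(("top",P),("side",Ps)):
  z=Q[...,2]; ok=(z>.008)&(z<.25)&(Q[...,0]>.3)&(Q[...,0]<.9)&(abs(Q[...,1])<.75)
  n,l=cv2.connectedComponents(ok.astype(np.uint8))
  for i in range(1,n):
    q=Q[l==i]
    if len(q)<60: continue
    v,u=np.where(l==i); zt=q[:,2]
    t=q[zt>np.percentile(zt,99)-.006]
    print(nm,len(q),"px",int(u.mean()),int(v.mean()),"zmax",np.round(np.percentile(zt,[50,99]),3),"rect",rect(q),"top",rect(t))
    if nm=="top" and 380<u.mean()<420 and v.mean()>220:
      for lo,hi in((.025,.036),(.040,.048),(.052,.062)):
        s=q[(zt>lo)&(zt<hi)]; print("  layer",lo,len(s),np.round(s.mean(0),4) if len(s) else"",rect(s) if len(s)>4 else "")
# marks: dark on board
g=cv2.cvtColor(p,cv2.COLOR_RGB2GRAY)
m=np.zeros_like(g);m[195:285,92:215]=(g[195:285,92:215]<95)
n,l,st,c=cv2.connectedComponentsWithStats(m,connectivity=8)
for i in range(1,n):
  if st[i,4]>40:
    q=P[l==i]; print("mark",st[i],np.round(q.mean(0),4),rect(q),"z",q[:,2].mean(), "circ",np.round(cv2.minEnclosingCircle((q[:,:2]*1000).astype(np.float32))[0],1))
E
```

```text
top 794 px 350 153 zmax [0.06  0.157] rect [array([ 730.3, -256.7]), array([63.6, 61.3]), np.float64(23.7)] top [array([ 735.4, -259.3]), array([24.8, 25.8]), np.float64(18.1)]
top 712 px 318 192 zmax [0.06  0.157] rect [array([ 629.2, -177. ]), array([70.8, 55.4]), np.float64(68.4)] top [array([ 637.4, -179.4]), array([25.9, 25.1]), np.float64(88.3)]
top 500 px 406 185 zmax [0.017 0.025] rect [array([ 663.1, -395.5]), array([ 22.5, 195.6]), np.float64(3.6)] top [array([ 664.3, -418.3]), array([ 19.1, 145.7]), np.float64(3.4)]
top 14300 px 154 239 zmax [0.018 0.022] rect [array([520.1, 220.9]), array([361.9, 241. ]), np.float64(87.5)] top [array([519.5, 220.5]), array([360.1, 239.7]), np.float64(87.6)]
top 1106 px 403 256 zmax [0.046 0.059] rect [array([ 482.1, -386.6]), array([ 51.2, 110.2]), np.float64(76.8)] top [array([ 485.2, -373.5]), array([ 22.5, 109.7]), np.float64(76.6)]
  layer 0.025 254 [ 0.4774 -0.3955  0.0319] [array([ 482.1, -387. ]), array([ 50.6, 109.9]), np.float64(77.0)]
  layer 0.04 246 [ 0.4801 -0.3874  0.0443] [array([ 483.7, -379.7]), array([ 36.6, 109.9]), np.
[... 1547 characters left out ...]
110.1]), np.float64(75.0)]
side 1384 px 332 211 zmax [0.055 0.061] rect [array([ 435.8, -102.4]), array([111.4,  54.9]), np.float64(15.5)] top [array([ 436.1, -102.7]), array([109.7,  54. ]), np.float64(15.5)]
side 19293 px 280 342 zmax [0.019 0.023] rect [array([521.8, 220.9]), array([362.3, 240.5]), np.float64(87.5)] top [array([521.6, 221.2]), array([361., 240.]), np.float64(87.6)]
mark [170 214  41  59 212] [0.5078 0.1305 0.0232] [array([494.5,  32.3]), array([274.5, 133.1]), np.float64(81.9)] z 0.02322873583855604 circ [493.5  33.1]
mark [ 98 221  39  38 167] [0.5109 0.3065 0.03  ] [array([490.3, 128.3]), array([462.3,  92.2]), np.float64(82.6)] z 0.029982403713040836 circ [469.2 131. ]
```

View pics/crop_top.png

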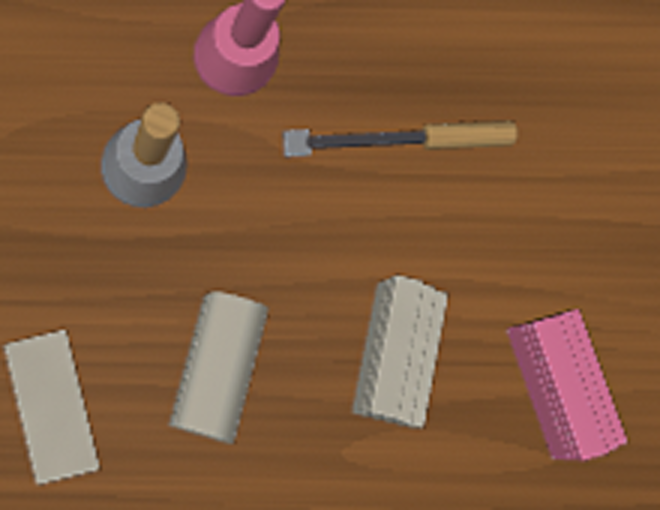

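The crop confirms it. The grey stepped stone at (404,257) in the top picture has 22, 36 and 50 mm layers at heights 56, 44 and 32 mm, and the grey-headed mallet at (318,193) has a handle top at 157 mm. The pink ones are look-alikes. Next I'll refine the marks by intersecting the pixel rays with the plane z=0.018, and work out the first move.

```bash
cat >> h.py <<'E'
from scipy.spatial.transform import Rotation as R
def plan(pos,yang,tilt=True):
    "shift (tool axes, m) and turn (deg) from the measured pose to pos, tool down, tool y at world angle yang deg (mod 180)"
    s=get_state(); q=s["orientation"]; A=R.from_quat([q[1],q[2],q[3],q[0]])
    best=None
    for k in(0,180):
        t=np.deg2rad(yang+k); y=np.array([np.cos(t),np.sin(t),0]); z=np.array([0,0,-1.]); B=np.stack([np.cross(y,z),y,z],1)
        r=np.rad2deg((A.inv()*R.from_matrix(B)).as_rotvec())
        if best is None or np.linalg.norm(r)<np.linalg.norm(best): best=r
    print("tcp",np.round(s["tcp_pos"],4),"shift",np.round(A.inv().apply(np.array(pos)-s["tcp_pos"]),4),"turn",np.round(best,1),"j6",s["joint_pos"][5].round(2))
def plane(name,uv,h):
    c=calibration(name); T=np.array(c["world_from_camera"])
    n=cv2.undistortPoints(np.array(uv,float)[:,None],np.array(c["mtx"]),None)[:,0]
    r=np.stack([n[:,0],-n[:,1],-np.ones(len(n))],1)@T[:3,:3].T
    return T[:3,3]+r*((h-T[2,3])/r[:,2])[:,None]
E
python3 - <<'E'
from h import *
for nm,box in(("top",(195,285,92,215)),("side",(268,405,240,335))):
  p=np.load(nm+".npz")["p"]; g=cv2.cvtColor(p,cv2.COLOR_RGB2GRAY); a,b,c,d=box
  m=np.zeros_like(g);m[a:b,c:d]=g[a:b,c:d]<(95)
  n,l,st,_=cv2.connectedComponentsWithStats(m,connectivity=8)
  for i in range(1,n):
    if st[i,4]>60:
      v,u=np.where(l==i); q=(plane(nm,np.stack([u,v],1),.018)[:,:2]*1000).astype(np.float32)
      print(nm,st[i],cv2.minAreaRect(q),"ell",cv2.fitEllipse(q)[:2])
plan([.4825,-.386,.13],76.8)
E
```

```text
top [170 214  41  59 212] ((508.6468200683594, 131.44482421875), (73.1033706665039, 133.0154571533203), 81.49677276611328) ell ((508.7638244628906, 131.20645141601562), (80.76084899902344, 161.38192749023438))
top [ 98 221  39  38 167] ((513.6595458984375, 311.48388671875), (91.97956848144531, 91.62615966796875), 48.434608459472656) ell ((513.89208984375, 311.5007629394531), (90.04483795166016, 90.51885223388672))
tcp [ 0.2066 -0.5361  0.2305] shift [ 0.3114 -0.0407  0.1006] turn [-0.1  0.  34.3] j6 1.43
```

Rectangle centre is (0.509, 0.131), with its length at -8.5°. Circle centre is (0.514, 0.3115). They are 180 mm apart, as they should be. Now I'll move above the moulding.

>>> drive_tool(deltas=[[[0,0.05,-0.007,0.015,0,0,8],[0,0.11,-0.014,0.035,0,0,16],[0,0.17,-0.022,0.055,0,0,25],[0,0.23,-0.03,0.075,0,0,34.3],[0,0.28,-0.037,0.09,0,0,34.3],[0,0.311,-0.041,0.1,0,0,34.3],[0,0.311,-0.041,0.1,0,0,34.3],[0,0.311,-0.041,0.1,0,0,34.3]]], newtons=50)

```text
clock: 1.1
tcp_pos: [0.4817, -0.3866, 0.1311]
orientation: [-0.0, 0.993, -0.115, -0.0]
wrist_force: [-0.0, -0.3, 0.1]
finger_gap: 0.0854
grip_force: 0.0
```

```bash
python3 - <<'E'
from h import *
plan([.4825,-.386,.004],76.8)
p,d,P=cloud("wrist"); cv2.imwrite("pics/w1.png",p[:,:,::-1])
z=P[...,2]; ok=(z>.008)&(z<.07)
n,l=cv2.connectedComponents(ok.astype(np.uint8))
for i in range(1,n):
    q=P[l==i]
    if len(q)<300: continue
    v,u=np.where(l==i); print(len(q),int(u.mean()),int(v.mean()),u.min(),u.max(),v.min(),v.max(),cv2.minAreaRect((q[:,:2]*1000).astype(np.float32)))
E
```

```text
tcp [ 0.4817 -0.3866  0.1311] shift [ 0.0007 -0.0007  0.1271] turn [-0.  0. -0.] j6 2.57
1207 139 10 112 187 0 31 ((652.8771362304688, -323.45599365234375), (56.169647216796875, 20.937084197998047), 77.8288345336914)
2863 17 84 0 41 35 125 ((630.3624267578125, -200.33706665039062), (30.343000411987305, 69.93379211425781), 65.84835052490234)
8892 434 196 377 485 126 273 ((460.955322265625, -519.5830078125), (111.01091766357422, 50.68002700805664), 16.681598663330078)
7916 279 204 248 311 141 277 ((483.90338134765625, -387.0157470703125), (50.109920501708984, 109.89934539794922), 76.98123931884766)
7626 128 247 88 168 192 323 ((469.61761474609375, -242.52850341796875), (50.04713439941406, 111.07376861572266), 76.85340118408203)
5551 25 313 0 78 250 380 ((433.81829833984375, -123.76496887207031), (47.553043365478516, 116.75033569335938), 76.41749572753906)
```

View pics/w1.png

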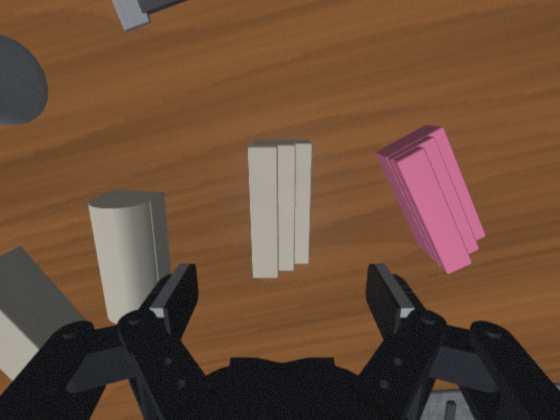

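The wrist view shows the grey stepped stone at (279,204), aligned between the fingers, with the neighbours clear of them. Lowering now.

>>> drive_tool(deltas=[[[0,0.001,0,0.04,0,0,0],[0,0.001,0,0.08,0,0,0],[0,0.001,0,0.11,0,0,0],[0,0.001,0,0.12,0,0,0],[0,0.001,0,0.127,0,0,0],[60,0.001,0,0.127,0,0,0],[255,0.001,0,0.127,0,0,0],[255,0.001,0,0.127,0,0,0],[255,0.001,0,0.127,0,0,0],[255,0.001,0,0.127,0,0,0],[255,0.001,0,0.127,0,0,0],[255,0.001,0,0.127,0,0,0]]], newtons=60)

```text
clock: 2.65
tcp_pos: [0.4841, -0.3873, 0.0059]
orientation: [0.001, 0.993, -0.115, 0.001]
wrist_force: [-0.3, 2.0, 5.1]
finger_gap: 0.0492
grip_force: 64.7
```

>>> drive_tool(deltas=[[[255,0,0,-0.005,0,0,0],[255,0,0,-0.02,0,0,0],[255,0,0,-0.05,0,0,0],[255,0,0,-0.08,0,0,0],[255,0,0,-0.1,0,0,0],[255,0,0,-0.11,0,0,0],[255,0,0,-0.11,0,0,0]]])

```text
clock: 3.52
tcp_pos: [0.4834, -0.387, 0.115]
orientation: [0.0, 0.993, -0.115, 0.0]
wrist_force: [0.5, 0.6, -3.9]
finger_gap: 0.0493
grip_force: 63.0
```

```bash
python3 - <<'E'
from h import *
s=get_state(); print(s["wrist_force"],s["finger_gap"],s["grip_force"])
plan([.509,.1315,.10],81.5)
p,d,P=cloud("side"); cv2.imwrite("pics/s1.png",p[:,:,::-1])
E
```

```text
[ 0.47370834  0.6320591  -3.86695259] 0.049270493440034716 63.04094061255455
tcp [ 0.4834 -0.387   0.115 ] shift [-0.0938 -0.5107  0.0145] turn [ 0.  -0.1 -4.7] j6 2.57
```

View pics/s1.png

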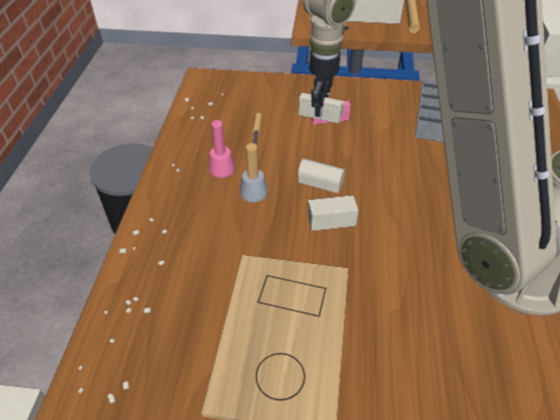

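The side view shows the stone held level at (320,108), clear of the pink one. Carrying it to the rectangle.

>>> drive_tool(deltas=[[[255,-0.004,-0.02,0,0,0,0],[255,-0.011,-0.06,0,0,0,0],[255,-0.02,-0.11,0,0,0,-1],[255,-0.029,-0.16,0,0,0,-2],[255,-0.04,-0.22,0,0,0,-3],[255,-0.051,-0.28,0,0,0,-4],[255,-0.063,-0.34,0,0,0,-4.7],[255,-0.074,-0.4,0,0,0,-4.7],[255,-0.083,-0.45,0,0,0,-4.7],[255,-0.09,-0.49,0,0,0,-4.7],[255,-0.094,-0.511,0.01,0,0,-4.7],[255,-0.094,-0.511,0.015,0,0,-4.7]]])

```text
clock: 5.08
tcp_pos: [0.5036, 0.0597, 0.0998]
orientation: [-0.023, 0.999, -0.034, -0.0]
wrist_force: [0.4, 0.1, -4.8]
finger_gap: 0.0497
grip_force: 63.6
```

>>> drive_tool(deltas=[[[255,0,0,0.02,0,0,0],[255,0,0,0.04,0,0,0],[255,0,0,0.055,0,0,0],[255,0,0,0.055,0,0,0]]])

```text
clock: 5.58
tcp_pos: [0.5024, 0.0612, 0.0442]
orientation: [-0.024, 0.999, -0.033, -0.002]
wrist_force: [-0.4, 0.5, -4.1]
finger_gap: 0.0493
grip_force: 63.4
```

```bash
python3 - <<'E'
from h import *
plan([.509,.1315,.026],81.5)
p,d,P=cloud("side"); 
z=P[...,2]; ok=(z>.03)&(z<.12)&(P[...,1]>.03)&(P[...,0]>.4)&(P[...,0]<.65)
g=p.astype(int); 
for nm in("side","top"):
    p,d,P=cloud(nm); cv2.imwrite(f"pics/{nm}2.png",cv2.resize(p[230:350,200:380] if nm=="side" else p[180:300,60:250],None,fx=3.5,fy=3.5)[:,:,::-1])
E
```

```text
tcp [0.5024 0.0612 0.0442] shift [ 0.002  -0.0697  0.0215] turn [-2.7  0.4  4.7] j6 3.14
```

View pics/side2.png

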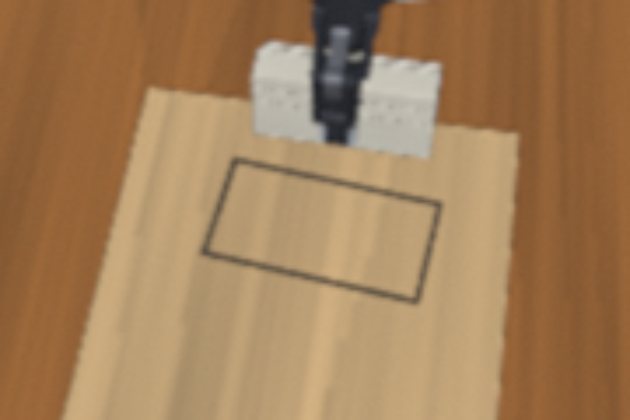

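The side view shows the stone still held, above the board's near edge and short of the rectangle. Joint 6 reached its limit at 3.14. I'll lift, turn the tool back by a half turn (either way round is allowed), and then continue.

>>> drive_tool(deltas=[[[255,0,0,-0.02,0,0,0],[255,0,0,-0.05,0,0,-5],[255,0,0,-0.06,0,0,-15],[255,0,0,-0.06,0,0,-25],[255,0,0,-0.06,0,0,-35],[255,0,0,-0.06,0,0,-45],[255,0,0,-0.06,0,0,-55],[255,0,0,-0.06,0,0,-65],[255,0,0,-0.06,0,0,-75],[255,0,0,-0.06,0,0,-85],[255,0,0,-0.06,0,0,-95],[255,0,0,-0.06,0,0,-95]]])

```text
clock: 7.22
tcp_pos: [0.5041, 0.0588, 0.1064]
orientation: [-0.016, 0.699, 0.714, 0.018]
wrist_force: [-0.7, -0.7, -3.5]
finger_gap: 0.0492
grip_force: 63.5
```

```bash
python3 - <<'E'
from h import *
plan([.509,.1315,.06],81.5)
print(get_state()["wrist_force"])
E
```

```text
tcp [0.5041 0.0588 0.1064] shift [0.0703 0.0062 0.0499] turn [  2.1  -2.1 -80.3] j6 1.48
[-0.66002049 -0.66733835 -3.53959053]
```

>>> drive_tool(deltas=[[[255,0.01,0.001,0,0.2,-0.2,-10],[255,0.03,0.003,0,0.5,-0.5,-20],[255,0.05,0.004,0,0.8,-0.8,-30],[255,0.07,0.006,0,1,-1,-40],[255,0.07,0.006,0.01,1.3,-1.3,-50],[255,0.07,0.006,0.02,1.6,-1.6,-60],[255,0.07,0.006,0.03,1.8,-1.8,-70],[255,0.07,0.006,0.04,2.1,-2.1,-80.3],[255,0.07,0.006,0.05,2.1,-2.1,-80.3],[255,0.07,0.006,0.05,2.1,-2.1,-80.3]]])

```text
clock: 8.48
tcp_pos: [0.5075, 0.1312, 0.0584]
orientation: [-0.002, 0.075, 0.997, -0.0]
wrist_force: [-0.0, 0.2, -4.1]
finger_gap: 0.049
grip_force: 63.6
```

```bash
python3 - <<'E'
from h import *
plan([.509,.1315,.028],81.5)
p,d,P=cloud("top"); z=P[...,2]; g=p.astype(int)
pale=(g.max(2)-g.min(2)<45)&(g.max(2)>110)
ok=pale&(z>.06)&(z<.125)&(abs(P[...,1]-.131)<.1)&(abs(P[...,0]-.51)<.1)
for lo,hi in((.06,.093),(.09,.1),(.1,.125)):
    q=P[ok&(z>lo)&(z<hi)]
    if len(q)>20: print(lo,len(q),cv2.minAreaRect((q[:,:2]*1000).astype(np.float32)),np.median(q[:,2]))
cv2.imwrite("pics/top3.png",cv2.resize(p[180:300,60:250],None,fx=3.5,fy=3.5)[:,:,::-1])
E
```

```text
tcp [0.5075 0.1312 0.0584] shift [-0.0016  0.0005  0.0304] turn [-0.  -0.2 -0.1] j6 0.25
0.06 62 ((507.17803955078125, 130.34930419921875), (51.085182189941406, 109.38217163085938), 81.2168960571289) 0.08522687423929115
0.09 86 ((508.0577392578125, 136.2175750732422), (11.302743911743164, 109.42536163330078), 82.44438171386719) 0.09654817163226165
0.1 289 ((505.4263000488281, 119.9394760131836), (27.67250633239746, 108.82752227783203), 81.4897689819336) 0.10868732144278803
```

View pics/top3.png

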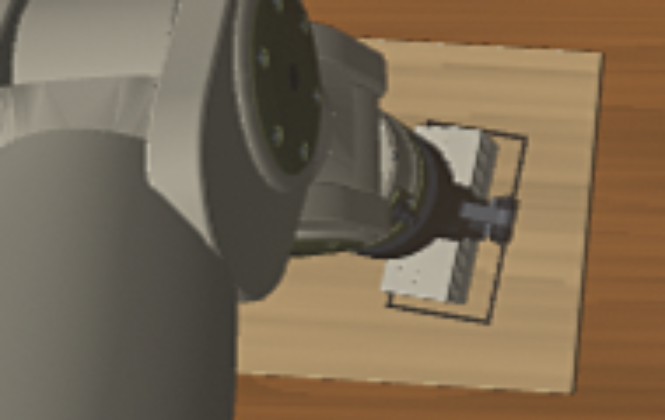

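The stone is over the rectangle with its centre at (0.507, 0.130) and aligned at 81.2° against 81.5°. Its underside is at 0.053, so the tool has 35 mm to descend.

>>> drive_tool(deltas=[[[255,-0.0015,0,0.01,0,0,0],[255,-0.0015,0,0.02,0,0,0],[255,-0.0015,0,0.028,0,0,0],[255,-0.0015,0,0.032,0,0,0],[255,-0.0015,0,0.0335,0,0,0],[255,-0.0015,0,0.0345,0,0,0],[255,-0.0015,0,0.0345,0,0,0]]])

```text
clock: 9.4
tcp_pos: [0.5096, 0.1311, 0.0246]
orientation: [-0.001, 0.073, 0.997, 0.0]
wrist_force: [0.1, 0.4, -3.4]
finger_gap: 0.049
grip_force: 63.7
```

>>> drive_tool(deltas=[[[255,0,0,0.001,0,0,0],[255,0,0,0.0015,0,0,0],[255,0,0,0.0015,0,0,0]]])

```text
clock: 9.78
tcp_pos: [0.5098, 0.1311, 0.0239]
orientation: [-0.0, 0.073, 0.997, 0.0]
wrist_force: [-2.5, -1.7, 5.4]
finger_gap: 0.0495
grip_force: 65.4
```

The wrist force shows contact. Opening and rising.

>>> drive_tool(deltas=[[[80,0,0,0,0,0,0],[40,0,0,0,0,0,0],[0,0,0,0,0,0,0],[0,0,0,0,0,0,0],[0,0,0,-0.01,0,0,0],[0,0,0,-0.04,0,0,0],[0,0,0,-0.09,0,0,0],[0,0,0,-0.15,0,0,0],[0,0,0,-0.2,0,0,0],[0,0,0,-0.22,0,0,0],[0,0,0,-0.22,0,0,0]]])

```text
clock: 11.15
tcp_pos: [0.511, 0.1312, 0.2454]
orientation: [0.001, 0.073, 0.997, 0.0]
wrist_force: [0.1, 0.4, -0.2]
finger_gap: 0.0856
grip_force: 0.0
```

```bash
python3 - <<'E'
from h import *
s=get_state(); print(s["joint_pos"].round(2))
p,d,P=cloud("side"); z=P[...,2]
ok=(z>.03)&(z<.08)&(P[...,1]>.03)&(P[...,1]<.23)&(P[...,0]>.42)&(P[...,0]<.6)
q=P[ok]; print(len(q),cv2.minAreaRect((q[:,:2]*1000).astype(np.float32)),np.percentile(q[:,2],99))
p,d,P=cloud("wrist"); z=P[...,2]
ok=(z>.03)&(z<.08)&(P[...,1]>.03)&(P[...,1]<.23)&(P[...,0]>.42)&(P[...,0]<.6)
q=P[ok]; print(len(q),cv2.minAreaRect((q[:,:2]*1000).astype(np.float32)))
for y in(81.5,51.5,20,0,-30): plan([.6375,-.179,.25],y)
E
```

```text
[ 0.1   0.21 -0.05  1.3   0.    0.24]
1732 ((511.5788879394531, 132.02145385742188), (53.53461456298828, 110.33100128173828), 81.21205139160156) 0.07804839038532739
4239 ((512.2720336914062, 130.15000915527344), (49.9356803894043, 110.06230926513672), 81.73555755615234)
tcp [0.5094 0.131  0.2424] shift [-0.1717 -0.2881 -0.0079] turn [-0.  -0.1  0.1] j6 0.24
tcp [0.5094 0.131  0.2424] shift [-0.1717 -0.2881 -0.0079] turn [-0.  -0.1 30.1] j6 0.24
tcp [0.5094 0.131  0.2424] shift [-0.1717 -0.2881 -0.0079] turn [-0.1 -0.1 61.6] j6 0.24
tcp [0.5094 0.131  0.2424] shift [-0.1717 -0.2881 -0.0079] turn [-0.1 -0.1 81.6] j6 0.24
tcp [0.5094 0.131  0.2424] shift [-0.1717 -0.2881 -0.0079] turn [  0.1  -0.1 -68.4] j6 0.24
```

The moulding lies at about (0.510, 0.131), steps up, at 81.5°. Next I'll move above the mallet.

>>> drive_tool(deltas=[[[0,-0.02,-0.034,0,0,0,5],[0,-0.05,-0.084,0,0,0,11],[0,-0.08,-0.134,0,0,0,18],[0,-0.11,-0.185,0,0,0,25],[0,-0.14,-0.235,0,0,0,30],[0,-0.16,-0.268,0,0,0,30],[0,-0.172,-0.288,0,0,0,30],[0,-0.172,-0.288,0,0,0,30],[0,-0.172,-0.288,0,0,0,30]]])

```text
clock: 12.38
tcp_pos: [0.6373, -0.1781, 0.2413]
orientation: [-0.002, 0.328, 0.945, 0.0]
wrist_force: [0.1, -0.4, 0.7]
finger_gap: 0.0854
grip_force: 0.0
```

```bash
python3 - <<'E'
from h import *
plan([.6375,-.179,.097],51.5)
p,d,P=cloud("wrist"); z=P[...,2]
near=np.hypot(P[...,0]-.6375,P[...,1]+.179)<.06
for lo,hi in((.15,.165),(.056,.064)):
    q=P[near&(z>lo)&(z<hi)]
    if len(q)>10: print(lo,len(q),cv2.minEnclosingCircle((q[:,:2]*1000).astype(np.float32)),q.mean(0).round(4))
E
```

```text
tcp [ 0.6373 -0.1781  0.2413] shift [-0.0013 -0.0004  0.1443] turn [-0.1 -0.2  0.2] j6 0.28
0.15 802 ((639.157958984375, -180.2626953125), 13.79814338684082) [ 0.6384 -0.1798  0.1545]
0.056 983 ((639.2446899414062, -180.56283569335938), 27.61271095275879) [ 0.633  -0.1753  0.0598]
```

The wrist camera gives the handle at (0.6388, -0.180), which agrees with the other views. Descending and gripping.

>>> drive_tool(deltas=[[[0,-0.002,-0.0005,0.03,0,0,0],[0,-0.002,-0.0005,0.07,0,0,0],[0,-0.002,-0.0005,0.11,0,0,0],[0,-0.002,-0.0005,0.135,0,0,0],[0,-0.002,-0.0005,0.144,0,0,0],[80,-0.002,-0.0005,0.144,0,0,0],[140,-0.002,-0.0005,0.144,0,0,0],[255,-0.002,-0.0005,0.144,0,0,0],[255,-0.002,-0.0005,0.144,0,0,0],[255,-0.002,-0.0005,0.144,0,0,0],[255,-0.002,-0.0005,0.144,0,0,0],[255,-0.002,-0.0005,0.144,0,0,0]]], newtons=60)

```text
clock: 13.92
tcp_pos: [0.6398, -0.181, 0.1002]
orientation: [0.0, 0.329, 0.944, -0.0]
wrist_force: [-1.2, -0.9, 5.0]
finger_gap: 0.027
grip_force: 59.3
```

>>> drive_tool(deltas=[[[255,0,0,-0.005,0,0,0],[255,0,0,-0.02,0,0,0],[255,0,0,-0.06,0,0,0],[255,0,0,-0.1,0,0,0],[255,0,0,-0.13,0,0,0],[255,0,0,-0.13,0,0,0]]])

```text
clock: 14.68
tcp_pos: [0.6409, -0.1811, 0.2318]
orientation: [0.002, 0.328, 0.945, -0.0]
wrist_force: [0.5, 0.6, -7.3]
finger_gap: 0.0266
grip_force: 60.5
```

```bash
python3 - <<'E'
from h import *
for y in(51.5,81.5,100,130): plan([.514,.3115,.23],y)
E
```

```text
tcp [ 0.6409 -0.1811  0.2318] shift [4.052e-01 3.076e-01 4.000e-04] turn [0.  0.2 0.1] j6 0.27
tcp [ 0.6409 -0.1811  0.2318] shift [4.052e-01 3.076e-01 4.000e-04] turn [ -0.    0.2 -29.9] j6 0.27
tcp [ 0.6409 -0.1811  0.2318] shift [4.052e-01 3.076e-01 4.000e-04] turn [ -0.1   0.2 -48.4] j6 0.27
tcp [ 0.6409 -0.1811  0.2318] shift [4.052e-01 3.076e-01 4.000e-04] turn [ -0.1   0.2 -78.4] j6 0.27
```

>>> drive_tool(deltas=[[[255,0.016,0.012,0,0,0,0],[255,0.048,0.036,0,0,0,0],[255,0.088,0.067,0,0,0,0],[255,0.128,0.097,0,0,0,0],[255,0.168,0.128,0,0,0,0],[255,0.208,0.158,0,0,0,0],[255,0.248,0.188,0,0,0,0],[255,0.288,0.219,0,0,0,0],[255,0.328,0.249,0,0,0,0],[255,0.368,0.279,0,0,0,0],[255,0.395,0.3,0,0,0,0],[255,0.405,0.3075,0,0,0,0]]])

```text
clock: 16.18
tcp_pos: [0.5098, 0.3139, 0.2267]
orientation: [-0.003, 0.327, 0.945, -0.001]
wrist_force: [0.3, -0.4, -7.4]
finger_gap: 0.0269
grip_force: 60.3
```

>>> drive_tool(deltas=[[[255,0,0,0.02,0,0,0],[255,0,0,0.05,0,0,0],[255,0,0,0.07,0,0,0],[255,0,0,0.08,0,0,0],[255,0,0,0.08,0,0,0]]])

```text
clock: 16.8
tcp_pos: [0.5115, 0.3113, 0.1478]
orientation: [-0.002, 0.329, 0.944, -0.001]
wrist_force: [-0.5, 0.3, -6.8]
finger_gap: 0.0265
grip_force: 60.2
```

```bash
python3 - <<'E'
from h import *
plan([.514,.3115,.12],51.5)
p,d,P=cloud("side"); z=P[...,2]
near=np.hypot(P[...,0]-.514,P[...,1]-.31)<.06
g=p.astype(int)
for h in np.arange(.03,.12,.012):
    q=P[near&(z>h)&(z<h+.012)]
    if len(q)>10: print(h.round(3),len(q),q.min(0).round(3),q.max(0).round(3))
cv2.imwrite("pics/side4.png",cv2.resize(p[180:420,170:400],None,fx=2.4,fy=2.4)[:,:,::-1])
E
```

```text
tcp [0.5115 0.3113 0.1478] shift [-0.0019  0.0018  0.0278] turn [-0.2 -0.2  0.1] j6 1.08
0.042 26 [0.476 0.319 0.05 ] [0.542 0.347 0.054]
0.054 138 [0.475 0.301 0.054] [0.545 0.349 0.066]
0.066 173 [0.476 0.301 0.066] [0.545 0.348 0.078]
0.078 184 [0.478 0.303 0.078] [0.543 0.347 0.09 ]
0.09 167 [0.481 0.306 0.09 ] [0.54  0.343 0.102]
0.102 451 [0.483 0.29  0.102] [0.538 0.341 0.114]
0.114 53 [0.497 0.313 0.115] [0.523 0.327 0.126]
```

View pics/side4.png

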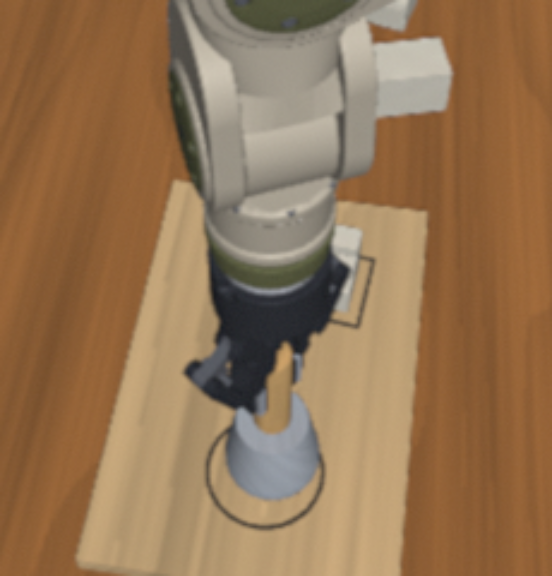

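The side view shows the mallet upright over the circle, about 30 mm up. The near side of its foot puts its axis at (0.510, 0.313). I'll make a small correction and lower slowly.

>>> drive_tool(deltas=[[[255,-0.003,0.0018,0.008,0,0,0],[255,-0.003,0.0018,0.016,0,0,0],[255,-0.003,0.0018,0.023,0,0,0],[255,-0.003,0.0018,0.027,0,0,0],[255,-0.003,0.0018,0.0285,0,0,0],[255,-0.003,0.0018,0.0295,0,0,0],[255,-0.003,0.0018,0.0295,0,0,0]]])

```text
clock: 17.73
tcp_pos: [0.516, 0.3116, 0.1197]
orientation: [-0.001, 0.328, 0.945, -0.0]
wrist_force: [-1.2, -0.7, -6.9]
finger_gap: 0.0267
grip_force: 60.4
```

>>> drive_tool(deltas=[[[255,0,0,0.001,0,0,0],[255,0,0,0.0015,0,0,0],[255,0,0,0.0015,0,0,0]]])

```text
clock: 18.1
tcp_pos: [0.516, 0.3115, 0.1183]
orientation: [-0.001, 0.328, 0.945, -0.0]
wrist_force: [-1.2, -0.8, -5.2]
finger_gap: 0.0267
grip_force: 60.6
```

>>> drive_tool(deltas=[[[255,0,0,0.001,0,0,0],[255,0,0,0.001,0,0,0]]])

```text
clock: 18.35
tcp_pos: [0.516, 0.3116, 0.1182]
orientation: [-0.0, 0.328, 0.945, 0.0]
wrist_force: [-3.8, -1.4, 5.0]
finger_gap: 0.027
grip_force: 61.5
```

Contact again. Releasing gently and withdrawing straight up.

>>> drive_tool(deltas=[[[140,0,0,0,0,0,0],[80,0,0,0,0,0,0],[0,0,0,0,0,0,0],[0,0,0,0,0,0,0],[0,0,0,0,0,0,0],[0,0,0,-0.02,0,0,0],[0,0,0,-0.06,0,0,0],[0,0,0,-0.1,0,0,0],[0,0,0,-0.13,0,0,0],[0,0,0,-0.15,0,0,0],[0,0,0,-0.15,0,0,0]]])

```text
clock: 19.73
tcp_pos: [0.517, 0.3119, 0.2687]
orientation: [0.0, 0.329, 0.945, 0.001]
wrist_force: [0.2, 0.0, 0.5]
finger_gap: 0.0854
grip_force: 0.0
```

>>> drive_tool(deltas=[[[0,0.03,-0.04,0,0,0,0],[0,0.06,-0.08,0,0,0,0],[0,0.09,-0.12,0,0,0,0],[0,0.1,-0.14,0,0,0,0],[0,0.1,-0.14,0,0,0,0]]])

```text
clock: 20.35
tcp_pos: [0.3491, 0.2631, 0.2665]
orientation: [-0.001, 0.328, 0.945, -0.001]
wrist_force: [0.1, 0.1, 1.0]
finger_gap: 0.0853
grip_force: 0.0
```

```bash
python3 - <<'E'
from h import *
print(get_state()["tcp_pos"])
p,d,P=cloud("side"); z=P[...,2]
near=np.hypot(P[...,0]-.514,P[...,1]-.31)<.07
for lo,hi in((.168,.18),(.073,.082),(.03,.05)):
    q=P[near&(z>lo)&(z<hi)]
    if len(q)>10: print(lo,len(q),cv2.minEnclosingCircle((q[:,:2]*1000).astype(np.float32)),q.mean(0).round(4),q[:,2].max())
ok=(z>.03)&(z<.09)&(P[...,1]>.03)&(P[...,1]<.23)&(P[...,0]>.42)&(P[...,0]<.6)
q=P[ok]; print(cv2.minAreaRect((q[:,:2]*1000).astype(np.float32)))
cv2.imwrite("pics/side5.png",p[:,:,::-1])
E
```

```text
[0.34908798 0.26312324 0.26654038]
0.168 216 ((515.303955078125, 313.4145202636719), 14.291814804077148) [0.515  0.315  0.1736] 0.1772495557348588
0.073 441 ((514.9736938476562, 314.3808288574219), 28.182825088500977) [0.5135 0.3218 0.0788] 0.08198684134716172
0.03 279 ((515.0673217773438, 314.8973693847656), 35.257755279541016) [0.5126 0.337  0.0404] 0.04998093116219171
((511.5849609375, 131.26934814453125), (53.997684478759766, 110.4709243774414), 81.30998229980469)
```

View pics/side5.png

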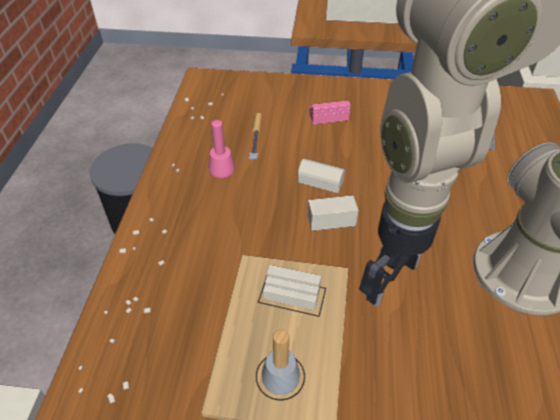

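The side view shows the moulding inside the rectangle at (292,288) and the mallet upright in the circle at (281,370), both within about 3 mm. The bystanders are where they were, and the robot is clear.

```bash
python3 -c "
from workcell import hand_in
print(hand_in())"
```

```text
the job is handed in; nothing more can be done
None
```

I handed the job in at about 20 s: the moulding lies flat, steps up, in the rectangle and the mallet stands upright in the circle, both measured within about 3 mm of centre; the plain stone, round-topped stone and chisel look unmoved in the last picture, and no verdict came back.

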